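Unlock the air-sampler filter and pack it in the foam case

ROBOT

A 6-joint arm with a two-finger parallel gripper is mounted at the origin on the work surface. World frame = base frame: x ahead of the robot, y to its left, z up, the work surface at z = 0. Lengths are in m, angles in rad, forces in N, time in s.
With the tool pointing down it reaches from about 0.3 to 0.875 m from the base axis. Payload 6.4 kg.
Tool frame: the origin (TCP) lies midway between the tips of the shut fingers; the grasp point (between the pads) lies 19 mm behind it; z points along the fingers, y is the direction in which the jaws open and shut (so a half turn about z gives the same grasp; the last joint's range is limited). The gripper opens to 85 mm and grips with 20 to 120 N. Pads are 22 mm wide; open, the fingers measure 114 mm over their backs; the gripper's body (76 mm by 85 mm) begins 54 mm behind the grasp point. The pads swing forward as they close: fully open they stand 13 mm farther back than shut.
Start: joints at [0.919, 0.181, 1.607, -0, 1.354, -0.206], TCP at [0.248, 0.519, 0.207] pointing down, gripper open.
Joint ranges: [-2.99, 2.99], [-0.89, 2.07], [0.3, 2.58], [-1.14, 4.28], [0, 2.63], [-3.12, 3.12]. Speed limits (rad/s): [2.57, 2.57, 3.01, 3.14, 3.14, 3.14].

INTERFACE

Orientations are given as a unit quaternion [w, x, y, z].
In Python, from bench import ctrl gives the robot as it stands. The module is installed in compiled form; this text tells all that it offers.
- The arm moves only by the tool arm_command, never from a script. Its argument "plan" is one flat list of numbers, 4 for each row, row after row: the shift along the tool's x, y, z in mm, then the turn about the tool's z in rad. A call has 1 to 20 rows; each row shifts and turns the commanded pose from where the row before left it, along the tool's axes as they then stand; what a row does not reach is not made up. A row lasts 1/10 s, in which the tool goes at most 50 mm and 8.59 degrees, less where a joint would pass 70% of its speed; a pose out of reach is approached as far as the arm can. A call is refused whole if a number of a shift passes 50 or a number of a turn 0.15, either way. A call with a gripper value outside its range is refused whole. "grip" is the opening, from 0 (shut) to 1 (fully open), set as the call begins (left out, the last holds). The fingers move at their own pace and stop on an object; the grip force is fixed at half the most. Time passes only in rows, so rows that do not move let the fingers close. It gives the time, the measured TCP pose, the force and the opening at its end, in the units of the state.
- ctrl.get_obs(): the state, without advancing time (a new reading comes with each control period).
- ctrl.camera(name): name is "scene" or "top"; returns a dict with "color" (480x640x3 uint8, red, green, blue), "camera_matrix" (3x3 intrinsics, pixels), "eye" and "attitude" of the camera in the world. Camera axes: x right, y up, looking along -z (the intrinsics and any distortion apply to the point x, -y, -z); pixel columns grow to the right and rows downward; lengths in m; the calibration is good to about 2 mm. A picture is of the moment at which its call begins. There is no depth.
- ctrl.hand_in(): hands the job in, once; it reports no verdict.
The state is a dict: "time_s": time; "q": joint angles; "dq": joint speeds; "joint_efforts": joint torques, N m; "eef_pos": TCP position; "eef_rot": TCP orientation; "wrist_force": force on the tool from outside, world axes, zero at the start; "torque": the same for the moment, N m; "opening": opening from 0.0 (shut) to 1.0 (fully open).
Only numpy, scipy, OpenCV 4.12 (cv2) and the standard library are available. Lean on these libraries where they do the work, as an engineer would, in place of code of your own. Each camera call takes 0.05 s, during which the arm holds its last target. There are 200 camera calls.

TASK

Take the used filter out of the white air sampler: turn it anticlockwise (seen from above) past the click until its blue grip bar lines up with the two slots and green dots, then lift it straight out. Lower it into the yellow-bottomed cutout of the orange case's foam, its two lugs in the two ears, press it gently down until it is fully home, and let go. Do not drop it, and leave the intercom, mouse and bottle where they are.

Things in the scene. Friction and masses are not known exactly. Their poses are not given: they have to be found in the camera images.
- filter: Filter cartridge, 0.12 kg. White drum 52 mm across, 26 mm tall. Two blue lugs at the foot, on opposite sides, reach 33 mm from the axis; 12 mm wide, round-ended, 6 mm tall (0 to 6 mm above the underside). A blue grip bar stands on top. Origin: centre of the underside. z up along the axis; x along the bar and through both lugs (half a turn looks the same).
- bar (a point): Centre of the filter's blue upright grip bar, 43 mm above the filter's underside, on its axis; moves with the filter, same axes. The bar is 44 mm long (x), 14 mm thick (y) and 34 mm tall, from 26 to 60 mm above the underside. It is straight above the lugs.
- sampler: White air sampler, a fixed low box 190 (x) by 140 mm, 56.5 mm tall, with a screen and two buttons at its -x end. Origin: centre of the underside, z up. A square aluminium lock plate, flush with the top, carries the bayonet socket.
- socket (a point): Centre of the socket floor, 42 mm above the table: the seated filter's origin. Axes as the sampler's. At the start the filter sits here locked, its x axis turned clockwise (seen from above) 0.75 to 1.08 rad from this x axis. Turned anticlockwise, a sprung click resists with about 0.1 N m from 0.65 to 0.42 rad before this x axis, then helps on to 0.19; the hard end stop is 0.07 rad past it.
- lock_plate (a point): Centre of the round opening in the lock plate's top face, 14.5 mm above the socket floor. Axes as the sampler's. Opening radius 28.5 mm; two slots for the lugs along +x and -x, 19 mm wide, out to 35 mm, a green dot beyond each; red dots at the locked place. Locked lugs have 2.5 mm of vertical play; the filter lifts out with its bar within 0.1 rad of the slots, free after 14.5 mm.
- case: Orange transport case, fixed, an open tray 230 (x) by 160 mm, 50 mm tall, filled with dark foam whose top is 48 mm above the table. Origin: centre of the underside, z up. A steel gauge (52 mm across, to 60 mm above the table) and an aluminium block (to 58 mm) lie fixed in its +x half; the cutout is in its -x half.
- cutout (a point): Centre of the cutout's yellow floor, 28 mm above the table, 20 mm below the foam top. Axes as the case's. Round hole, radius 29 mm, with ears for the lugs along +x and -x, 19 mm wide, out to 37 mm. Springy lips at +y and -y resist the foot from 15 to 10 mm above the floor: pressing takes 3 to 6 N. Fully home, the filter's origin is here and its x along this x (either way round).
- intercom: Bystander: grey round intercom puck, 110 mm across, 30 mm tall, loose. Origin: centre of the underside.
- mouse: Bystander: black computer mouse, 105 x 56 mm, 30 mm tall, loose on a green mat 3 mm thick. Origin: centre of the underside.
- sanitizer: Bystander: clear bottle with blue cap, 56 mm across, 130 mm tall, loose. Origin: centre of the underside.

How it is judged:
By the outcome, as a careful person would: the job done as asked, in the order asked, and still so for the second after the job is handed in, with the robot touching nothing.
It also fails if it takes over 45 s, if anything falls off the work surface, if the arm or the gripper's body presses on something with over 40 N, if the wrist force passes 120 N, or if a joint passes its speed limit or range.

## Working session

There is one attempt and no reset: what is moved stays moved. The work goes in short steps, Python scripts to look and compute and a tool call to move; the robot and the scene stay as the last step left them, time stands still between calls to the robot, and variables do not carry over. Pictures are saved under pics/ and viewed, about 8 in all and at most 12, crops included, and the job is handed in when it is done.

Besides the shell and the picture viewer there is one more tool, called after "Emit:" by a JSON object that holds its "fn" and its "kwargs", one argument or row to a line. arm_command: Moves the arm, as the interface text tells. Its arguments: {"type":"object","properties":{"plan":{"type":"array","items":{"type":"number"}},"grip":{"type":"number"}},"required":["plan"]}

```bash
mkdir -p pics
cat > h.py <<'E'
import numpy as np, cv2
from bench import ctrl
from scipy.spatial.transform import Rotation as R
def rot(a):
    a=np.array(a,float)
    return a if a.shape==(3,3) else R.from_quat(np.r_[a[1:],a[0]]).as_matrix()
def ray(c,px,z):
    """pixel(s) -> world points on plane z"""
    p=np.atleast_2d(px).astype(float); K=np.array(c["camera_matrix"])
    d=np.c_[(p[:,0]-K[0,2])/K[0,0],-(p[:,1]-K[1,2])/K[1,1],-np.ones(len(p))]@rot(c["attitude"]).T
    e=np.array(c["eye"]); return e+d*((z-e[2])/d[:,2])[:,None]
def proj(c,P):
    q=(np.atleast_2d(P)-np.array(c["eye"]))@rot(c["attitude"]); K=np.array(c["camera_matrix"])
    return np.c_[K[0,0]*q[:,0]/-q[:,2]+K[0,2],K[1,1]*-q[:,1]/-q[:,2]+K[1,2]]
def save(c,n): cv2.imwrite(n,c["color"][:,:,::-1])
E
python3 - <<'E'
from h import *
for n in("top","scene"):
    c=ctrl.camera(n); save(c,f"pics/{n}0.png"); print(n,{k:v for k,v in c.items() if k!="color"})
print(ctrl.get_obs())
E
```

```text
top {'camera_matrix': array([[590.52575149,   0.        , 310.93503161],
       [  0.        , 590.52575149, 228.23402838],
       [  0.        ,   0.        ,   1.        ]]), 'eye': array([ 0.34287755, -0.02285209,  1.53786056]), 'attitude': array([ 0.70640904,  0.05387523, -0.06392806, -0.70284916])}
scene {'camera_matrix': array([[441.04942337,   0.        , 314.44130319],
       [  0.        , 441.04942337, 244.27087099],
       [  0.        ,   0.        ,   1.        ]]), 'eye': array([ 1.40449619, -0.53315952,  0.78178737]), 'attitude': array([0.78191726, 0.39815325, 0.20700818, 0.43269736])}
{'time_s': 0.1, 'q': array([ 9.18675739e-01,  1.81448100e-01,  1.60788583e+00,  3.68156031e-05,
        1.35378633e+00, -2.06265765e-01]), 'dq': array([ 2.80247001e-03, -5.47588848e-04, -1.68332247e-03, -1.65276288e-03,
       -6.32955359e-04, -1.49877606e-05]), 'joint_efforts': array([-1.10852929e-03, -4.45880985e+01, -3.52240348e+01, -3.22979367e-04,
        4.18367505e-03,  3.95564268e-05]), 'eef_pos': array([0.24759367, 0.51839405, 0.20609547]), 'eef_rot': array([-3.34189786e-04,  2.21089352e-01,  9.75253257e-01, -6.87048128e-04]), 'wrist_force': array([-0.53824309, -1.32063228,  0.02137054]), 'torque': array([-0.02354974, -0.00049406,  0.04736442]), 'opening': 1.0013500102601882}
```

View pics/top0.png

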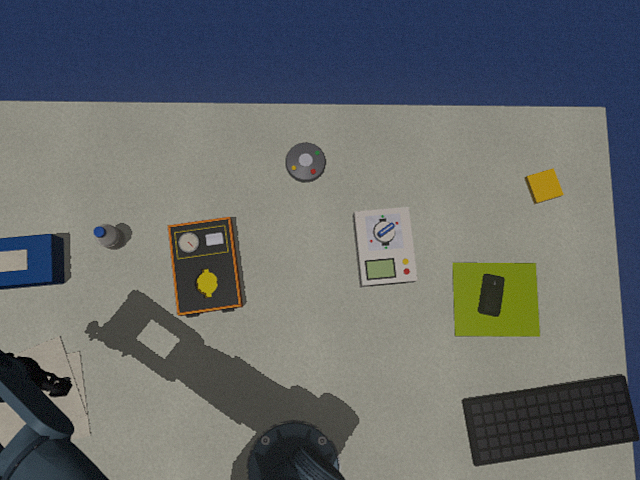

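View pics/scene0.png

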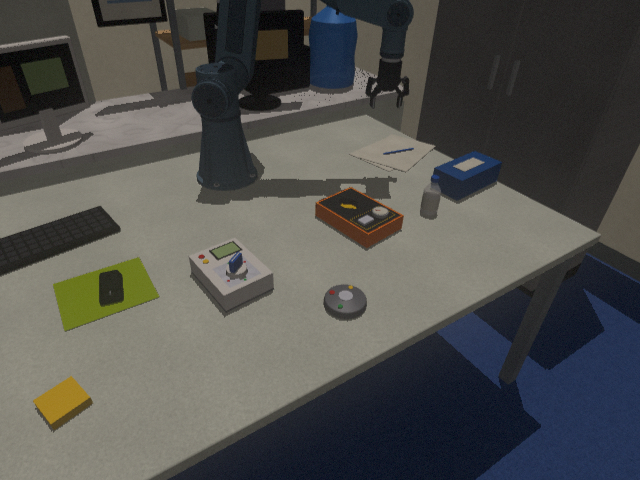

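The top view shows the sampler at about (385,246) with the filter at (386,230), and the case at (206,267) with the cutout at (207,283). Next I measure both from colour and view enlarged crops.

Run:
```python
from h import *
c=ctrl.camera("top"); im=c["color"]; hsv=cv2.cvtColor(im,cv2.COLOR_RGB2HSV)
a=cv2.resize(im[200:295,345:425],None,fx=5,fy=5,interpolation=cv2.INTER_CUBIC)
b=cv2.resize(im[210:320,160:250],None,fx=4.318,fy=4.318,interpolation=cv2.INTER_CUBIC)
cv2.imwrite("pics/crop1.png",np.hstack([a,b[:475] if b.shape[0]>=475 else cv2.copyMakeBorder(b,0,475-b.shape[0],0,0,0)])[:,:,::-1])
def blobs(name,lo,hi,roi,z,amin=2):
    x0,y0,x1,y1=roi; m=np.zeros(im.shape[:2],np.uint8); m[y0:y1,x0:x1]=cv2.inRange(hsv,lo,hi)[y0:y1,x0:x1]
    n,l,s,ce=cv2.connectedComponentsWithStats(m)
    for i in range(1,n):
        if s[i,4]<amin: continue
        ys,xs=np.where(l==i); P=ray(c,np.c_[xs,ys],z)[:,:2]
        mu=P.mean(0); w,v=np.linalg.eigh(np.cov(P.T)) if len(P)>2 else (0,np.eye(2))
        (rc,rs,ra)=cv2.minAreaRect((P*1000).astype(np.float32))
        print(name,s[i,4],ce[i].round(1),mu.round(4),"ax",np.arctan2(v[1,1],v[0,1]).round(3),"rect",np.round(rc,1),np.round(rs,1),round(ra,1))
S=(350,200,420,292)
blobs("blue",(100,110,50),(125,255,255),(365,212,405,250),.102)
blobs("green",(45,80,50),(85,255,255),(365,205,405,255),.0565,1)
blobs("red",(0,110,80),(8,255,255),S,.0565,1); blobs("red2",(172,110,80),(180,255,255),S,.0565,1)
blobs("screen",(35,50,50),(60,255,255),(362,250,400,285),.0565,5)
blobs("white",(0,0,165),(180,40,255),S,.0565,50)
C=(155,205,255,325)
blobs("yellow",(22,150,120),(32,255,255),C,.028,10)
blobs("orange",(5,150,80),(19,255,255),C,.05,20)
```

```text
blue 59 [385.7 229.3] [ 0.5832 -0.2276] ax 2.242 rect [ 583.6 -227.9] [12.8 44.3] 37.1
green 5 [382. 216.] [ 0.6252 -0.2252] ax 2.655 rect [ 625.2 -225.2] [3.6 3.8] 45.2
green 4 [385.5 247.5] [ 0.544  -0.2327] ax 2.494 rect [ 544.  -232.7] [2.5 2.6] 89.0
red 4 [396.5 222.5] [ 0.6086 -0.262 ] ax 2.586 rect [ 608.6 -262. ] [2.6 2.7] 88.8
red 4 [370.5 240.5] [ 0.5617 -0.1949] ax 2.576 rect [ 561.7 -194.9] [2.5 2.6] 89.3
red 24 [406.3 271. ] [ 0.4846 -0.2842] ax 1.739 rect [ 484.6 -284.7] [10.1 12.7] 0.3
screen 470 [380.1 268.5] [ 0.4906 -0.2182] ax 1.653 rect [ 490.4 -218.1] [44.2 68.6] 5.8
white 1823 [387.3 246.4] [ 0.5472 -0.2374] ax -2.789 rect [ 550.  -232.9] [187.  137.4] 5.7
white 64 [380.7 225.9] [ 0.5995 -0.2214] ax 2.203 rect [ 600.4 -221. ] [12.9 38.9] 36.3
yellow 376 [207.  282.6] [0.4552 0.2202] ax -2.942 rect [454.4 218.9] [56.6 52.6] 51.6
orange 756 [206.5 267.2] [0.4929 0.2193] ax -2.986 rect [497.6 225.7] [230. 160.] 8.5
```

View pics/crop1.png

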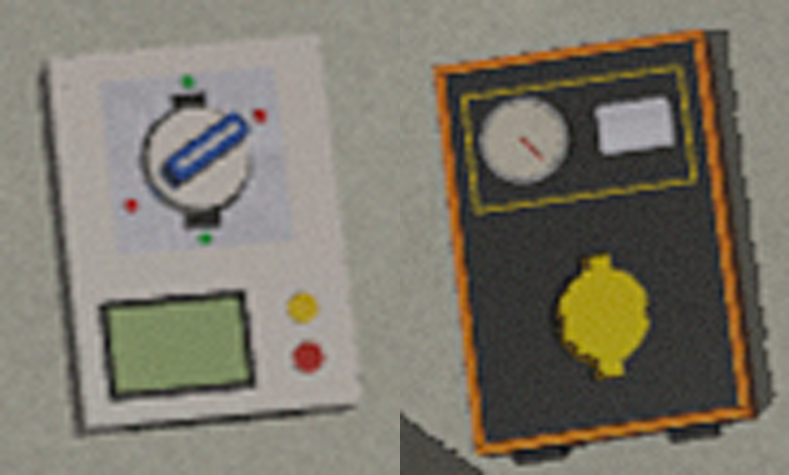

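The crops show the bar about 1 rad clockwise of the green dots, and the cutout ears along the case's long axis. The sizes check out: sampler 187x137 mm, case 230x160 mm, bar 44x13 mm. The socket is at about (0.585,-0.229), yaw 0.10. The cutout is at about (0.4545,0.2187), yaw 0.148. Moving over the filter now.

Emit:
{"fn": "arm_command", "kwargs": {
  "plan": [-20, -17, 0, 0, -37, -31, 0, 0, -37, -31, 0, 0, -37, -31, 0, 0, -37, -31, 0, 0, -37, -31, 0, 0, -37, -31, 0, 0, -37, -31, 0, 0, -37, -31, 0, 0, -37, -31, 0, 0, -37, -31, 0, 0, -37, -31, 0, 0, -37, -31, 0, 0, -37, -31, 0, 0, -37, -31, 0, 0, -37, -31, 0, 0, -37, -31, 0, 0, -20, -17, 0, 0, 0, 0, 0, 0.12, 0, 0, 0, 0.12],
  "grip": 1
}}

```text
time_s: 2.15
eef_pos: [0.5894, -0.233, 0.2058]
eef_rot: [-0.001, 0.339, 0.941, 0.0]
wrist_force: [1.1, -0.1, -0.4]
opening: 0.998
```

```bash
cat >> h.py <<'E'
def togo(p,yaw):
    """remaining move (tool axes mm; turn) to target TCP p, tool x heading yaw"""
    o=ctrl.get_obs(); M=rot(o["eef_rot"]); d=(np.array(p)-o["eef_pos"])@M*1000
    y=np.arctan2(M[1,0],M[0,0]); dy=(yaw-y+np.pi/2)%np.pi-np.pi/2
    print("t",round(o["time_s"],2),"pos",o["eef_pos"].round(4),"yaw",y.round(3),"tilt",M[:2,2].round(4),"q",o["q"].round(2),"F",o["wrist_force"].round(2),"T",o["torque"].round(3),"open",round(o["opening"],3))
    print("togo tool mm",d.round(1),"turn",-dy.round(3))
E
python3 - <<'E'
from h import *
togo((.585,-.2288,.16),2.235)
E
```

```text
t 2.15 pos [ 0.5894 -0.233   0.2058] yaw 2.449 tilt [-0.0013  0.0009] q [-0.56  0.31  1.45  0.    1.38 -1.44] F [ 1.08 -0.09 -0.38] T [ 0.029 -0.01  -0.004] open 0.998
togo tool mm [ 6.   0.5 45.9] turn 0.214
```

Emit:
{"fn": "arm_command", "kwargs": {
  "plan": [6, 0.5, 20, 0, 0, 0, 20, 0.107, 0, 0, 20, 0.107, 0, 0, 20, 0, 0, 0, 20, 0, 0, 0, 15, 0, 0, 0, 10, 0, 0, 0, 5, 0, 0, 0, 0, 0, 0, 0, 0, 0],
  "grip": 1
}}

```text
time_s: 3.15
eef_pos: [0.5859, -0.228, 0.0777]
eef_rot: [0.001, 0.435, 0.9, -0.0]
wrist_force: [-0.9, -0.7, 0.9]
opening: 0.999
```

Run:
```python
from h import *
togo((.585,-.2288,.073),2.235)
c=ctrl.camera("scene"); p=proj(c,[(.585,-.2288,.09)])[0].astype(int); print(p)
cv2.imwrite("pics/s1.png",cv2.resize(c["color"][p[1]-65:p[1]+55,p[0]-80:p[0]+80],None,fx=4.5,fy=4.5,interpolation=cv2.INTER_CUBIC)[:,:,::-1])
```

```text
t 3.15 pos [ 0.5859 -0.228   0.0777] yaw 2.242 tilt [ 0.0011 -0.0007] q [-0.56  0.43  1.56  0.    1.14 -1.23] F [-0.91 -0.68  0.86] T [-0.024 -0.023 -0.016] open 0.999
togo tool mm [-0.1 -1.2  4.7] turn 0.007
[233 260]
```

View pics/s1.png

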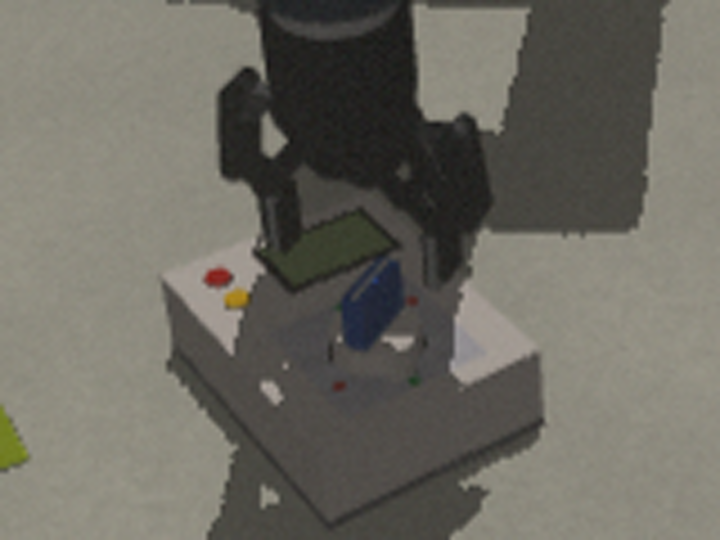

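The bar stands between the open fingers, centred at about (375,300) in the crop. Last few millimetres down, then close.

Emit:
{"fn": "arm_command", "kwargs": {
  "plan": [0, -1, 3, 0, 0, 0, 0, 0, 0, 0, 0, 0]
}}

```text
time_s: 3.5
eef_pos: [0.5846, -0.2284, 0.0741]
eef_rot: [0.0, 0.435, 0.9, 0.0]
wrist_force: [-1.4, -0.1, 0.0]
opening: 1.0
```

Emit:
{"fn": "arm_command", "kwargs": {
  "plan": [0, 0, 0, 0, 0, 0, 0, 0, 0, 0, 0, 0, 0, 0, 0, 0, 0, 0, 0, 0, 0, 0, 0, 0, 0, 0, 0, 0, 0, 0, 0, 0],
  "grip": 0
}}

```text
time_s: 4.3
eef_pos: [0.5847, -0.2283, 0.0741]
eef_rot: [0.0, 0.435, 0.9, 0.0]
wrist_force: [1.5, 1.3, 1.2]
opening: 0.134
```

Run:
```python
from h import *
togo((.585,-.2288,.073),3.24)
```

```text
t 4.3 pos [ 0.5847 -0.2283  0.0741] yaw 2.242 tilt [ 0.0003 -0.    ] q [-0.56  0.44  1.57  0.    1.14 -1.23] F [1.46 1.25 1.17] T [ 0.182 -0.055 -0.05 ] open 0.134
togo tool mm [-0.6 -0.1  1.1] turn -0.998
```

Emit:
{"fn": "arm_command", "kwargs": {
  "plan": [0, 0, 0, -0.1, 0, 0, 0, -0.1, 0, 0, 0, -0.1, 0, 0, 0, -0.1, 0, 0, 0, -0.1, 0, 0, 0, -0.1, 0, 0, 0, -0.1, 0, 0, 0, -0.1, 0, 0, 0, -0.1, 0, 0, 0, -0.07, 0, 0, 0, 0, 0, 0, 0, 0]
}}

```text
time_s: 5.5
eef_pos: [0.5852, -0.2281, 0.0744]
eef_rot: [0.001, -0.034, 0.999, -0.0]
wrist_force: [1.1, 3.2, 3.8]
opening: 0.136
```

Run:
```python
from h import *
togo((.585,-.2288,.073),3.24)
c=ctrl.camera("scene"); p=proj(c,[(.585,-.2288,.08)])[0].astype(int)
cv2.imwrite("pics/s2.png",cv2.resize(c["color"][p[1]-50:p[1]+50,p[0]-65:p[0]+65],None,fx=6,fy=6,interpolation=cv2.INTER_CUBIC)[:,:,::-1])
```

```text
t 5.5 pos [ 0.5852 -0.2281  0.0744] yaw -3.073 tilt [0.0013 0.    ] q [-0.56  0.44  1.57  0.    1.14 -2.2 ] F [1.09 3.2  3.82] T [ 0.558 -0.433  0.04 ] open 0.136
togo tool mm [ 0.2 -0.6  1.4] turn -0.03
```

View pics/s2.png

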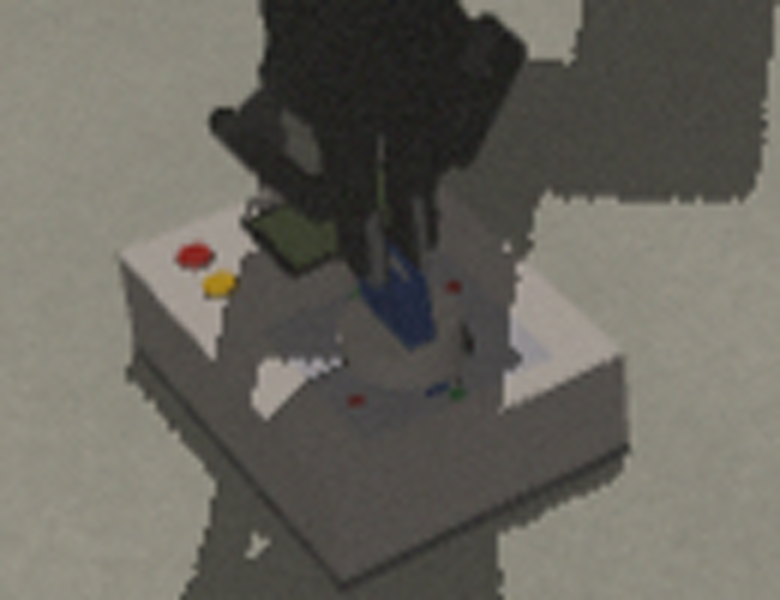

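The blue lug shows in the slot at (437,388), beside the green dot at (457,393). A last small turn, then a trial lift while watching the force.

Emit:
{"fn": "arm_command", "kwargs": {
  "plan": [0, 0, 0, -0.03, 0, 0, 0, 0, 0, 0, -3, 0, 0, 0, -3, 0, 0, 0, 0, 0, 0, 0, 0, 0]
}}

```text
time_s: 6.15
eef_pos: [0.5844, -0.2284, 0.0797]
eef_rot: [-0.0, -0.05, 0.999, 0.0]
wrist_force: [1.9, 0.5, -2.0]
opening: 0.132
```

Run:
```python
from h import *
togo((.585,-.2288,.073),3.24)
```

```text
t 6.15 pos [ 0.5844 -0.2284  0.0797] yaw -3.041 tilt [-0.0003 -0.    ] q [-0.56  0.43  1.56 -0.    1.15 -2.23] F [ 1.94  0.51 -1.99] T [ 0.174 -0.535 -0.016] open 0.132
togo tool mm [-0.6 -0.5  6.7] turn 0.002
```

It rose 5.6 mm at only about 2 N, more than the 2.5 mm locked play, so the lugs are free. Lifting out.

Emit:
{"fn": "arm_command", "kwargs": {
  "plan": [0, 0, -4, 0, 0, 0, -4, 0, 0, 0, -6, 0, 0, 0, -10, 0, 0, 0, -20, 0, 0, 0, -30, 0, 0, 0, -25, 0, 0, 0, 0, 0, 0, 0, 0, 0]
}}

```text
time_s: 7.05
eef_pos: [0.5846, -0.2286, 0.1797]
eef_rot: [0.0, -0.05, 0.999, -0.001]
wrist_force: [0.2, -0.9, -2.0]
opening: 0.131
```

Run:
```python
from h import *
togo((.4545,.2187,.175),.148)
c=ctrl.camera("scene"); p=proj(c,[(.585,-.2288,.16)])[0].astype(int)
cv2.imwrite("pics/s3.png",cv2.resize(c["color"][p[1]-50:p[1]+70,p[0]-75:p[0]+75],None,fx=5,fy=5,interpolation=cv2.INTER_CUBIC)[:,:,::-1])
```

```text
t 7.05 pos [ 0.5846 -0.2286  0.1797] yaw -3.041 tilt [ 0.001 -0.001] q [-0.56  0.32  1.49 -0.    1.33 -2.23] F [ 0.19 -0.87 -1.97] T [0.026 0.011 0.053] open 0.131
togo tool mm [ 84.7 458.    4.1] turn -0.048
```

View pics/s3.png

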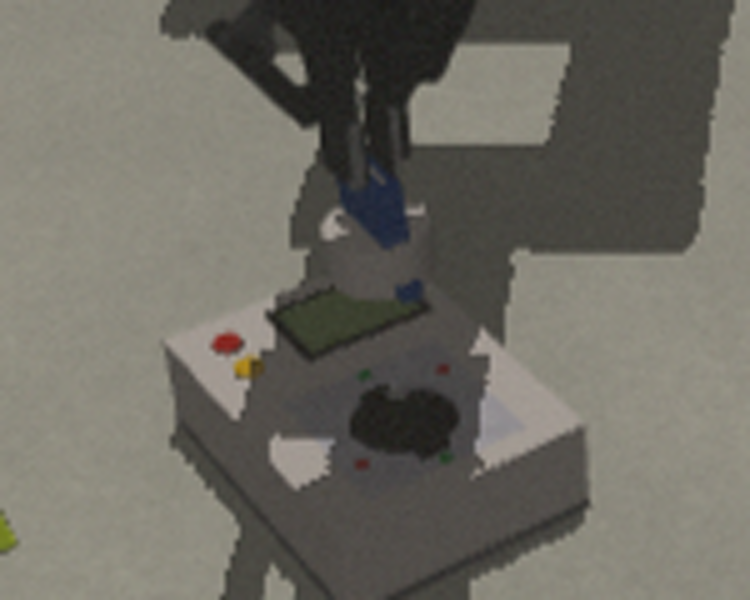

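The filter hangs upright in the jaws with its lugs clear, and the socket is empty. Carrying it to the case.

Emit:
{"fn": "arm_command", "kwargs": {
  "plan": [3, 18, 0, 0, 8, 40, 0, 0, 8, 40, 0, 0, 8, 40, 0, 0, 8, 40, 0, 0, 8, 40, 0, 0, 8, 40, 0, 0, 8, 40, 0, 0, 8, 40, 0, 0, 8, 40, 0, 0, 7, 40, 0, 0, 4, 30, 0, 0, 0, 10, 0, 0, 0, 0, 0, -0.048, 0, 0, 0, 0, 0, 0, 0, 0]
}}

```text
time_s: 8.7
eef_pos: [0.4526, 0.2183, 0.1782]
eef_rot: [-0.001, -0.073, 0.997, -0.0]
wrist_force: [-0.4, 0.3, -1.0]
opening: 0.133
```

Run:
```python
from h import *
togo((.4545,.2187,.09),.148)
```

```text
t 8.7 pos [0.4526 0.2183 0.1782] yaw -2.995 tilt [-0.0014 -0.0005] q [ 0.21  0.05  1.81 -0.    1.28 -1.5 ] F [-0.36  0.31 -1.01] T [-0.034 -0.013 -0.047] open 0.133
togo tool mm [-2.1  0.1 88.2] turn -0.001
```

Emit:
{"fn": "arm_command", "kwargs": {
  "plan": [-2, 0, 15, 0, 0, 0, 20, 0, 0, 0, 20, 0, 0, 0, 20, 0, 0, 0, 10, 0, 0, 0, 0, 0, 0, 0, 0, 0]
}}

```text
time_s: 9.4
eef_pos: [0.4555, 0.2189, 0.0944]
eef_rot: [0.0, -0.074, 0.997, 0.0]
wrist_force: [-0.4, -0.0, -0.6]
opening: 0.138
```

Run:
```python
from h import *
togo((.4545,.2187,.08),.148)
t=[]
for n,w in(("scene",60),("top",45)):
    c=ctrl.camera(n); save(c,f"pics/full_{n}1.png"); p=proj(c,[(.4545,.2187,.06)])[0].astype(int)
    t.append(cv2.resize(c["color"][p[1]-w:p[1]+w,p[0]-w:p[0]+w],(400,400),interpolation=cv2.INTER_CUBIC))
cv2.imwrite("pics/s4.png",np.hstack(t)[:,:,::-1])
```

```text
t 9.4 pos [0.4555 0.2189 0.0944] yaw -2.994 tilt [0.0004 0.    ] q [ 0.21  0.16  1.88 -0.    1.1  -1.51] F [-0.35 -0.02 -0.58] T [0.023 0.003 0.013] open 0.138
togo tool mm [ 1.1 -0.  14.4] turn -0.001
```

View pics/s4.png

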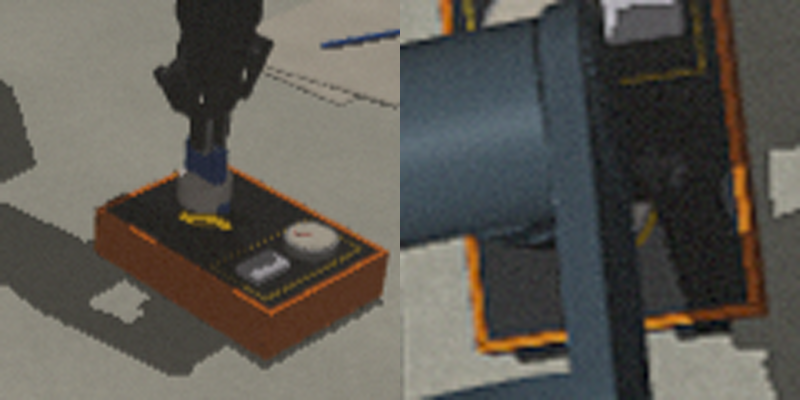

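The filter hangs over the cutout with the yellow floor showing below it, at (205,218) in the left crop. Its lug points along the ear. Lowering to 2-3 mm inside the foam.

Emit:
{"fn": "arm_command", "kwargs": {
  "plan": [0, 0, 6, 0, 0, 0, 5, 0, 0, 0, 3, 0, 0, 0, 2, 0, 0, 0, 0, 0, 0, 0, 0, 0]
}}

```text
time_s: 10.1
eef_pos: [0.4551, 0.2191, 0.0778]
eef_rot: [-0.0, -0.074, 0.997, -0.0]
wrist_force: [0.9, 0.6, -0.6]
opening: 0.131
```

Run:
```python
from h import *
togo((.4545,.2187,.06),.148)
```

```text
t 10.1 pos [0.4551 0.2191 0.0778] yaw -2.993 tilt [-0.0002 -0.    ] q [ 0.21  0.19  1.89  0.    1.07 -1.51] F [ 0.89  0.57 -0.62] T [0.091 0.038 0.043] open 0.131
togo tool mm [ 0.6 -0.3 17.8] turn 0.0
```

It is inside with no contact force. Next through the lips in small steps.

Emit:
{"fn": "arm_command", "kwargs": {
  "plan": [0, 0, 2, 0, 0, 0, 2, 0, 0, 0, 2, 0, 0, 0, 2, 0, 0, 0, 0, 0, 0, 0, 0, 0]
}}

```text
time_s: 10.7
eef_pos: [0.4554, 0.2197, 0.0701]
eef_rot: [0.001, -0.074, 0.997, 0.001]
wrist_force: [0.6, 4.5, 0.2]
opening: 0.127
```

Emit:
{"fn": "arm_command", "kwargs": {
  "plan": [0, 0, 2, 0, 0, 0, 2, 0, 0, 0, 2, 0, 0, 0, 1.5, 0, 0, 0, 0, 0, 0, 0, 0, 0]
}}

```text
time_s: 11.3
eef_pos: [0.4548, 0.2194, 0.062]
eef_rot: [-0.0, -0.074, 0.997, 0.0]
wrist_force: [1.8, 6.1, 1.4]
opening: 0.136
```

Run:
```python
from h import *
togo((.4545,.2187,.06),.148)
```

```text
t 11.3 pos [0.4548 0.2194 0.062 ] yaw -2.994 tilt [-0.0005  0.0007] q [ 0.21  0.21  1.89  0.    1.03 -1.51] F [1.81 6.12 1.43] T [ 1.269 -0.049  0.02 ] open 0.136
togo tool mm [ 0.4 -0.7  2. ] turn 0.0
```

The wall pushes it 6 N toward +y, so I ease 1 mm that way and press the last 2 mm.

Emit:
{"fn": "arm_command", "kwargs": {
  "plan": [0, 1, 0, 0, 0, 0, 1, 0, 0, 0, 1, 0, 0, 0, 0.5, 0, 0, 0, 0, 0, 0, 0, 0, 0]
}}

```text
time_s: 11.9
eef_pos: [0.4552, 0.2206, 0.0604]
eef_rot: [0.0, -0.074, 0.997, 0.0]
wrist_force: [-0.9, 6.2, 6.9]
opening: 0.133
```

Run:
```python
from h import *
togo((.4545,.2187,.06),.148)
```

```text
t 11.9 pos [0.4552 0.2206 0.0604] yaw -2.993 tilt [0.0005 0.0009] q [ 0.22  0.22  1.89  0.    1.03 -1.5 ] F [-0.86  6.24  6.9 ] T [ 1.07   0.239 -0.018] open 0.133
togo tool mm [ 1.  -1.7  0.4] turn 0.0
```

Emit:
{"fn": "arm_command", "kwargs": {
  "plan": [0, 1, 0, 0, 0, 0, 0.5, 0, 0, 0, 0.5, 0, 0, 0, 0, 0, 0, 0, 0, 0]
}}

```text
time_s: 12.4
eef_pos: [0.4555, 0.2213, 0.06]
eef_rot: [0.001, -0.074, 0.997, 0.0]
wrist_force: [-2.5, 4.2, 11.6]
opening: 0.134
```

Run:
```python
from h import *
togo((.4545,.2187,.06),.148)
```

```text
t 12.4 pos [0.4555 0.2213 0.06  ] yaw -2.993 tilt [0.0012 0.0004] q [ 0.22  0.22  1.89  0.    1.03 -1.5 ] F [-2.49  4.16 11.63] T [ 0.716  0.456 -0.001] open 0.134
togo tool mm [ 1.4 -2.5  0. ] turn 0.0
```

It holds 11.6 N at a TCP height of 0.060, the predicted home height. Releasing with a partial opening, then rising.

Emit:
{"fn": "arm_command", "kwargs": {
  "plan": [0, 0, -0.5, 0, 0, 0, 0, 0, 0, 0, 0, 0, 0, 0, 0, 0, 0, 0, 0, 0],
  "grip": 0.6
}}

```text
time_s: 12.9
eef_pos: [0.4546, 0.2208, 0.059]
eef_rot: [-0.0, -0.074, 0.997, -0.0]
wrist_force: [1.2, -0.1, 0.3]
opening: 0.598
```

Emit:
{"fn": "arm_command", "kwargs": {
  "plan": [0, 0, -5, 0, 0, 0, -10, 0, 0, 0, -20, 0, 0, 0, -40, 0, 0, 0, -45, 0, 0, 0, -20, 0, 0, 0, 0, 0]
}}

```text
time_s: 13.6
eef_pos: [0.4575, 0.2217, 0.2045]
eef_rot: [0.004, -0.074, 0.997, 0.001]
wrist_force: [-0.1, 1.0, -0.1]
opening: 0.604
```

Emit:
{"fn": "arm_command", "kwargs": {
  "plan": [5, -20, 0, 0, 7, -40, 0, 0, 7, -45, 0, 0, 7, -45, 0, 0, 7, -45, 0, 0, 7, -40, 0, 0, 0, -20, 0, 0, 0, 0, 0, 0, 0, 0, 0, 0]
}}

```text
time_s: 14.5
eef_pos: [0.4523, -0.0368, 0.1987]
eef_rot: [-0.001, -0.073, 0.997, 0.001]
wrist_force: [-0.0, 0.6, 0.9]
opening: 0.598
```

Run:
```python
from h import *
togo((.4545,.2187,.06),.148)
t=[]
for n,w in(("scene",45),("top",45)):
    c=ctrl.camera(n); save(c,f"pics/full_{n}2.png"); p=proj(c,[(.4545,.2187,.06)])[0].astype(int); print(n,p)
    t.append(cv2.resize(c["color"][p[1]-w:p[1]+w,p[0]-w:p[0]+w],(400,400),interpolation=cv2.INTER_CUBIC))
    if n=="top":
        hsv=cv2.cvtColor(c["color"],cv2.COLOR_RGB2HSV); m=np.zeros((480,640),np.uint8); s=np.s_[p[1]-18:p[1]+18,p[0]-14:p[0]+18]
        m[s]=cv2.inRange(hsv,(100,110,40),(128,255,255))[s]; ys,xs=np.where(m)
        for z in(.088,): 
            P=(ray(c,np.c_[xs,ys],z)[:,:2]*1000).astype(np.float32); print(len(P),P.mean(0),cv2.minAreaRect(P))
cv2.imwrite("pics/s5.png",np.hstack(t)[:,:,::-1])
```

```text
t 14.5 pos [ 0.4523 -0.0368  0.1987] yaw -2.995 tilt [-0.0013  0.0009] q [-0.34 -0.09  1.91  0.    1.33 -2.06] F [-0.04  0.61  0.91] T [0.081 0.026 0.001] open 0.598
togo tool mm [-39.7 252.3 139. ] turn -0.001
scene [347 200]
top [205 281]
86 [451.43082 215.69072] ((447.9642333984375, 215.15240478515625), (61.68956756591797, 17.05622673034668), 9.256938934326172)
```

View pics/s5.png

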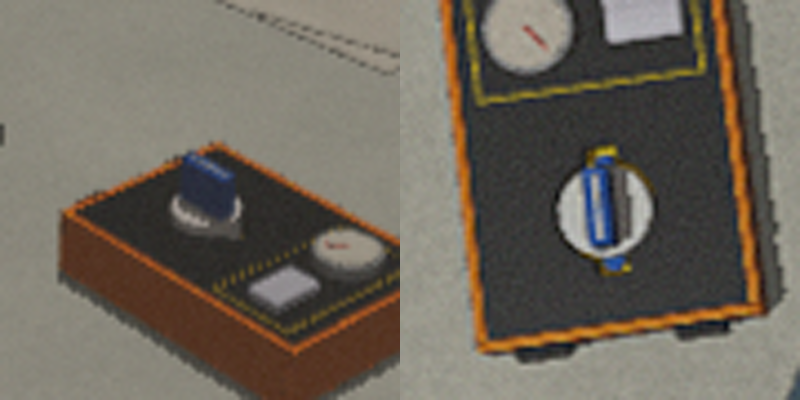

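The left crop shows the filter standing low and upright. The right crop shows the bar at (600,205) with both lugs in the ears and yellow visible all around. One numeric check of height and bystanders, then hand in if it's good.

Run:
```python
from h import *
c=ctrl.camera("scene"); hsv=cv2.cvtColor(c["color"],cv2.COLOR_RGB2HSV)
m=np.zeros((480,640),np.uint8); s=np.s_[170:225,325:375]; m[s]=cv2.inRange(hsv,(100,110,30),(128,255,255))[s]
ys,xs=np.where(m); print("blue cols",xs.min(),xs.max(),"rows",ys.min(),ys.max())
u=np.array([np.cos(.148),np.sin(.148)]); v=np.array([-u[1],u[0]])
for dz in(0,.005,.010):
    Q=[np.r_[np.array([.4545,.2195])+a*.022*u+b*.007*v,z+dz] for z in(.054,.088) for a in(-1,1) for b in(-1,1)]
    p=proj(c,Q); print("predicted, raised",dz,p.min(0).round(1),p.max(0).round(1))
im0=cv2.imread("pics/scene0.png").astype(int); im1=c["color"][:,:,::-1].astype(int)
for n,(x0,y0,x1,y1) in dict(intercom=(318,278,372,324),mouse=(92,262,130,312),bottle=(416,172,446,222)).items():
    print(n,np.abs(im0-im1)[y0:y1,x0:x1].mean().round(2))
```

```text
blue cols 344 354 rows 190 195
predicted, raised 0 [341.2 189.2] [354.8 205.4]
predicted, raised 0.005 [341.3 187.8] [355.  204.1]
predicted, raised 0.01 [341.3 186.4] [355.1 202.7]
intercom 2.6
mouse 2.78
bottle 2.75
```

```bash
python3 -c "
from h import *
print(ctrl.hand_in())"
```

```text
the job is handed in; nothing more can be done
None
```

The used filter is out of the sampler and in the case's cutout, and I handed the job in at about 14.6 s of the 45 s allowed. No verdict was reported.

- **Removal:** I gripped the bar, turned it 1.0 rad anticlockwise past the click to the green dots, and lifted it straight out. The lift took only about 2 N.
- **Seating:** I pressed it through the lips until it held 11.6 N at a tool height of 0.060 m, the height worked out for fully home. I then let go and backed away.
- **Last checks:**
  - **Position:** The last views show both lugs in the ears and the bar along the case.
  - **Height:** The top edge of the bar is at image row 190. I expected row 189.2 when home and 187.8 if it stood 5 mm high.
  - **Bystanders:** The intercom, mouse and bottle look the same as at the start, with only small pixel differences.
- **What disagreed:** There was a sideways push of about 6 N during insertion. I shifted about 2 mm toward +y, and 4 N of it remained until release. The colour mask for that height check caught only part of the bar, rows 190–195, so the check rests on the top edge alone. A separate top-view measurement of the bar came out 62 x 17 mm instead of 44 x 14 mm, probably because it included the lugs, so I did not use it.

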